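# Close up the housing nest, flip the catch and hold the clamp lever

### The arm

A 6-joint arm with a two-finger parallel gripper is mounted at the origin on a cart in front of the work surface, level with it; the furniture and walls round the work are solid. World frame = base frame: x ahead of the robot, y to its left, z up, the work surface at z = 0. Lengths are in m, angles in degrees, forces in N, time in s.
With the tool pointing down it reaches from about 0.4 to 0.825 m from the base axis. Payload 7 kg.
Tool frame: the origin (TCP) lies midway between the tips of the shut fingers; the grasp point (between the pads) lies 19 mm behind it; z points along the fingers, y is the line along which they close (so a half turn about z gives the same grasp; the last joint's range is limited). The gripper opens to 88 mm and grips with 3 to 60 N. Pads are 19 mm wide; open, the fingers measure 130 mm over their backs; the gripper's body (78 mm by 193 mm) begins 47 mm behind the grasp point.
Start: joints at [91.221, 20.546, 0.682, 0, -70.136, -16.507], TCP at [0.178, 0.651, 0.227] pointing down, gripper open.
Joint ranges: [-176.03, 176.03], [-82.01, 121.73], [-58.28, 71.71], [-173.87, 95.51], [-174.79, -0.11], [-173.66, 173.66]. Speed limits (degrees/s): [136.94, 136.94, 172.46, 180, 180, 180].

### API

Orientations are given as [roll, pitch, yaw] about the fixed x, y, z axes, in that order (R = Rz(yaw) Ry(pitch) Rx(roll)).
In Python, from plant import r gives the robot as it stands.
- The arm moves only by the tool drive_tool, never from a script. Its argument "commands" is a list of rows, each an object of numbers: "hand": the closure, from 0 (fully open) to 1 (shut); "tx", "ty", "tz": the shift along the world's x, y, z scaled (see below); "turn": the turn about the world's z scaled (see below). A call has 1 to 10 rows; each row is the pose to reach, as a shift and turn from the pose commanded when the call began; what a row does not reach only later rows make up. The controller multiplies each number of a shift by 0.6 m and each number of a turn by 90 degrees. A row lasts 1/10 s, in which the tool goes at most 50 mm and 8.59 degrees, less where a joint would pass 70% of its speed; a pose out of reach is approached as far as the arm can. A call with a number of a shift or a turn outside -1 to 1 is refused whole. A call with a gripper value outside its range is refused whole. The fingers move at their own pace and stop on an object; "grip_force" is the grip in N (left out, the last holds). Time passes only in rows, so rows that repeat a pose let the fingers close. It gives the time, the measured TCP pose, the force, the opening and the grip force at its end, in the units of the state.
- r.get_state(): the state, without advancing time (a new reading comes with each control period).
- r.capture(name): name is "scene" or "top"; returns a dict with "frame" (480x640x3 uint8, red, green, blue), "fx", "fy", "cx", "cy" (pixels), "D" ([k1, k2, p1, p2, k3] as OpenCV has them; the pictures are not rectified), "world_from_camera" (4x4, takes a point from camera to world coordinates). Camera axes: x right, y down, z forward; pixel columns grow to the right and rows downward; lengths in m; the calibration is good to about 2 mm. A picture is of the moment at which its call begins. There is no depth.
- r.close_job(): hands the job in; it is judged then, once.
Trained networks look in the newest picture that a camera, given by its name, has taken for a name from the list of things; names that differ only in an ending like _2 or _b are one class to them, and where a whole thing is asked for, a point or a joint stands for the part that bears it (a point fixed in the world has none). Each returns a list of dicts, best first, with "score" (0 to 1); they miss things now and then, are a little off and sometimes report something else, mostly with a low value. They report only what shows in the picture. A call takes as long as a camera call. They do not tell look-alikes from the thing itself.
- r.trace(label, camera): "pixels" (480x640 bool, what is visible of it) and "extent" ([left, top, right, bottom] in pixels, round what is visible of it).
The state is a dict: "time_s": time; "joints": joint angles; "qd": joint speeds; "joint_torque": joint torques, N m; "tcp_pos": TCP position; "eef_rot": TCP orientation; "contact_force": force on the tool from outside, world axes, zero at the start; "moment": the same for the moment, N m; "gripper_width": finger opening in m; "gripper_force": force on a finger pad.
Only numpy, scipy, OpenCV 4.12 (cv2) and the standard library are available. Lean on these libraries where they do the work, as an engineer would, in place of code of your own. Each camera call takes 0.05 s, during which the arm holds its last target. There are 200 camera calls.

### The job

A housing has been loaded into the clamping nest: put the grey cover with the grip bar on the nest so that it is fully seated, and let go of it. Then flip the safety catch all the way outward, away from the lever, to free it, and pull the lever toward the robot all the way to its stop, so that the two dogs clamp the cover. The lever is sprung: finish while still holding it at the stop, and leave the jar and the tape roll where they are.

Things in the scene. Friction and masses are not known exactly. Their poses are not given: they have to be found in the camera images.
- cover_grip (a point): Centre of the loose cover's grip bar, 38 mm above the cover's underside. Grey plate 138 (x) x 78 (y) x 8 mm, under it a black locating step 118 x 58 x 5 mm; about 0.25 kg. Black bar on two posts: 14 wide (x), 60 long (y), 14 mm high, its underside 18 mm above the plate. Axes: x along the plate, y along the bar, z up. Fits either way round (half turn).
- nest_seat (a point): Where the centre of the cover's grip bar lies when seated: 75 mm above the surface over the nest's middle. Axes as clamp_nest; the seated cover's x lies along this x, either way round. The cover's step drops into the well with 3 mm play a side; its plate rests on the rim. The dosing machine left of the fixture (front at world x 0.54 m, up to y -0.07, 120 mm high) is solid: carry the cover high.
- clamp_nest: Fixture fixed to the bench; origin under the nest's middle, on the surface; x away from the robot, y left, z up. Base plate 212 (x) x 264 (y) x 12 mm, from y = +48 to -216 mm. Nest: open well 124 x 64 mm inside, 7 mm walls, rim 42 mm high, black housing inside. Two dogs, 62 mm high, 74 mm or more before and behind the middle; the lever draws them 12 mm over the cover's ends.
- catch_tab (a point): Pinch point on the catch's upright steel thumb tab, 34 mm above its hinge shaft. Tab 22 mm wide along the fixture's x, 8 mm thick (12 mm at the rounded top, 10 mm above this point). Shaft runs along the fixture's x, 45 mm above the surface. With the catch at 0 this point is at x -85, y -160 mm from clamp_nest, 79 mm high. Turns with the catch.
- safety_catch (a joint): Catch angle, rad. 0: tab upright, the catch's arm bars the lever. Grows to the stop at 1.3 as the tab is tipped outward to the fixture's -y (robot's right) and down, lifting the arm out of the lever's way. Lever free above about 0.5; above 0.8 counts as flipped. Light friction (1.5 N at the tab): it stays where it is left.
- lever_grip (a point): The lever's black round grip, 56 mm long along the fixture's y, 15 mm thick (18 at the end beads); this point is its centre. At rest 147 mm high, x +65, y -155 mm from clamp_nest. Swings at radius 130 mm about a pivot along the fixture's y at x +20 mm, 25 mm high. The steel lever arm meets it at its left (+y) end, 40 mm from the origin.
- clamp_lever (a joint): Lever angle, rad. 0: at rest, leaning 0.35 away from the robot. Grows to the stop at 0.7 as the grip is pulled to the fixture's -x (toward the robot), about 90 mm along its arc; above 0.58 counts as home. A spring pulls it back with about 3 N at the grip at rest, 8 N at the stop; let go, it returns to 0.
- grease_jar: Bystander, loose: white jar with a grey lid, 54 mm across, 48 mm high; origin under its centre. It and the cover may stand in each other's place. Leave it alone.
- tape_roll: Bystander, loose: lying roll of masking tape, 76 mm across, 19 mm high; origin under its centre. Leave it alone.
Mind the look-alikes: they are no part of the job. Leave any pink look-alike of the part that bears cover_grip alone.

How it is judged (in metres and radians):
On the way, in this order (a step that is already met when the one before it is completed fails the run):
1. the cover is seated on the nest and let go, the catch still on (horizontal distance between cover_grip and nest_seat below 0.006 m and z of cover_grip in the frame of nest_seat between -0.004 and 0.003 m and angle between the x axis of cover_grip and the x axis of nest_seat, either way round below 0.12 rad and angle between cover_grip's own z axis and vertical below 0.06 rad and contact force between the arm and cover below 0.3 N and value of joint safety_catch below 0.5 rad), for 0.2 s.
2. the catch is flipped while the lever is still at rest (horizontal distance between cover_grip and nest_seat below 0.006 m and z of cover_grip in the frame of nest_seat between -0.004 and 0.003 m and angle between the x axis of cover_grip and the x axis of nest_seat, either way round below 0.12 rad and angle between cover_grip's own z axis and vertical below 0.06 rad and value of joint safety_catch above 0.8 rad and value of joint clamp_lever below 0.1 rad), for 0.1 s.
3. the lever is pulled home (horizontal distance between cover_grip and nest_seat below 0.006 m and z of cover_grip in the frame of nest_seat between -0.004 and 0.003 m and angle between the x axis of cover_grip and the x axis of nest_seat, either way round below 0.12 rad and angle between cover_grip's own z axis and vertical below 0.06 rad and value of joint clamp_lever above 0.58 rad), for 0.3 s.
At the end, for the whole second after the job is handed in: Fingers still hold the lever (over 2 N), at rest, lever above 0.58 rad; catch above 0.8 rad; cover seated and untouched: bar centre within 6 mm sideways of nest_seat, -4 to +3 mm in height, within 0.12 rad of the nest's direction, 0.06 rad of level (all of step 3 and contact force between the arm and cover below 0.3 N and value of joint safety_catch above 0.8 rad and contact force between the fingers and clamp_lever above 2 N and velocity of joint clamp_lever between -0.1 and 0.1 rad/s); the arm keeps its last pose, push and grip.
It fails at once if the lever is forced against the catch (value of joint clamp_lever above 0.15 rad and value of joint safety_catch below 0.5 rad).
It fails at once if the jar is moved by more than 30 mm (distance of grease_jar from where it was at the start of the episode above 0.03 m).
It fails at once if the tape roll is moved by more than 30 mm (distance of tape_roll from where it was at the start of the episode above 0.03 m).
It also fails if it takes over 64 s, if anything falls off the work surface, if the arm or the gripper's body presses on something with over 40 N, if the wrist force passes 120 N, or if a joint passes its speed limit or range.

## Working session

There is one attempt and no reset: what is moved stays moved. The work goes in short steps, Python scripts to look and compute and a tool call to move; the robot and the scene stay as the last step left them, time stands still between calls to the robot, and variables do not carry over. Pictures are saved under pics/ and viewed, at most 10 in all, crops included, and the job is handed in when it is done.

Besides the shell and the picture viewer there is one more tool, called after "Request:" as name([rows], argument=value, ...), one row to a line, values as JSON. drive_tool: Moves the arm, as the interface text tells. Its arguments: {"type":"object","properties":{"commands":{"type":"array"},"grip_force":{"type":"number"}},"required":["commands"]}

```bash
mkdir -p pics; cat > h.py <<'E'
import numpy as np, cv2
from plant import r
def ray(c,uv):
    K=np.array([[c['fx'],0,c['cx']],[0,c['fy'],c['cy']],[0,0,1.]])
    p=cv2.undistortPoints(np.array(uv,float).reshape(-1,1,2),K,np.array(c['D'],float)).reshape(-1,2)
    T=np.array(c['world_from_camera']); d=np.c_[p,np.ones(len(p))]@T[:3,:3].T
    return T[:3,3],d
def atz(c,uv,z):
    o,d=ray(c,uv); return o+d*((z-o[2])/d[:,2])[:,None]
def proj(c,P):
    K=np.array([[c['fx'],0,c['cx']],[0,c['fy'],c['cy']],[0,0,1.]]); T=np.linalg.inv(np.array(c['world_from_camera']))
    return cv2.projectPoints(np.array(P,float).reshape(-1,3),cv2.Rodrigues(T[:3,:3])[0],T[:3,3],K,np.array(c['D'],float))[0].reshape(-1,2)
E
python3 - <<'E'
from h import *
for n in ('scene','top'):
    c=r.capture(n); cv2.imwrite(f'pics/{n}0.png',c['frame'][:,:,::-1])
    print(n,c['fx'],np.array(c['world_from_camera']).round(3).tolist())
    for l in ('cover_grip','clamp_nest','safety_catch','clamp_lever','grease_jar','tape_roll'):
        for t in r.trace(l,n)[:3]: print(l,round(t['score'],2),np.round(t['extent']),t['pixels'].sum())
print(r.get_state())
E
```

```text
scene 488.12893652106936 [[0.628, -0.462, 0.626, -0.156], [-0.778, -0.358, 0.516, -0.8], [-0.014, -0.811, -0.584, 0.841], [0.0, 0.0, 0.0, 1.0]]
cover_grip 0.94 [189. 257. 247. 296.] 1070
cover_grip 0.79 [342. 233. 390. 266.] 820
clamp_nest 0.69 [254. 255. 389. 368.] 7335
safety_catch 0.7 [325. 290. 363. 342.] 342
clamp_lever 0.91 [333. 260. 373. 309.] 335
grease_jar 0.85 [163. 234. 188. 256.] 398
tape_roll 0.82 [375. 366. 415. 397.] 740
top 531.2293175454674 [[0.028, -0.995, 0.092, 0.515], [-1.0, -0.028, 0.005, -0.153], [-0.002, -0.092, -0.996, 1.384], [0.0, 0.0, 0.0, 1.0]]
cover_grip 0.88 [316. 165. 371. 200.] 1383
cover_grip 0.68 [217. 300. 271. 329.] 1602
clamp_nest 0.89 [313. 247. 424. 338.] 7318
safety_catch 0.63 [379. 277. 404. 326.] 222
clamp_lever 0.76 [374. 256. 412. 288.] 344
grease_jar 0.76 [162. 300. 186. 321.] 445
tape_roll 0.73 [441. 309. 476. 338.] 419
{'time_s': 0.7, 'joints': array([ 9.12210100e+01,  2.05438491e+01,  6.80280144e-01, -1.20869287e-03,
       -7.01342854e+01, -1.65085251e+01]), 'qd': array([-0.07049957,  0.0563559 , -0.03279042, -0.0613069 , -0.07069218,
       -0.11520753]), 'joint_torque': array([-1.15560153e-03, -5.82167172e+01,  2.93253171e+01,  7.00102642e+00,
        1.25651329e-02, -2.78273660e-05]), 'tcp_pos': array([0.17795888, 0.65108653, 0.22657303]), 'eef_rot': array([-1.79998266e+02,  1.69963739e-03, -1.52879258e+01]), 'contact_force': array([ 0.13027819,  0.12382654, -0.75509229]), 'moment': array([ 0.03892712,  0.01268313, -0.00621966]), 'gripper_force': 0.0, 'gripper_width': 0.0875535994787019}
```

View pics/top0.png

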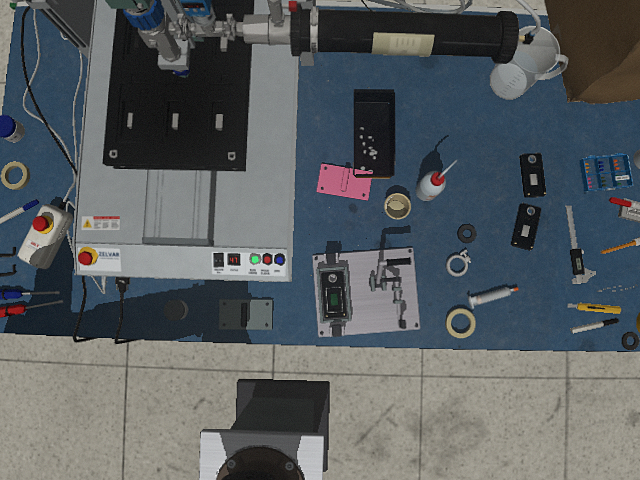

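View pics/scene0.png

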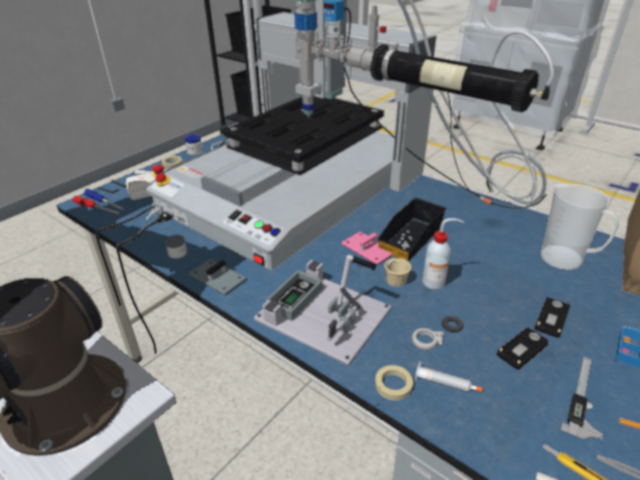

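The pictures agree with the networks. In the top view the grey cover is at about (245,314), with its plate along world y, so it needs a quarter turn. The jar is at (175,310), the nest well at (333,295), the catch at (400,310), the lever grip at (398,262) and the tape roll at (460,322). The pink look-alike is at (343,182).

```bash
cat > fit.py <<'E'
from h import *
from scipy.optimize import minimize
def box(x0,x1,y0,y1,z0,z1): return np.array([[x,y,z] for x in(x0,x1) for y in(y0,y1) for z in(z0,z1)])*1e-3
COV=[box(-69,69,-39,39,5,13),box(-59,59,-29,29,0,5),box(-7,7,-30,30,13,45)]
FIX=[box(-106,106,-216,48,0,12),box(-69,69,-39,39,12,42)]
def put(P,p,z=0):
    c,s=np.cos(p[2]),np.sin(p[2]); return np.c_[P[:,0]*c-P[:,1]*s+p[0],P[:,0]*s+P[:,1]*c+p[1],P[:,2]+z]
S=4
def sil(c,M,p,z=0):
    im=np.zeros((480*S,640*S),np.uint8)
    for b in M: cv2.fillConvexPoly(im,cv2.convexHull(np.round((proj(c,put(b,p,z))+.5)*S-.5).astype(np.int32)),1)
    return im
def fit(views,M,p0,z=0):
    big=[(c,cv2.resize(m.astype(np.float32),None,fx=S,fy=S,interpolation=cv2.INTER_LINEAR)>.5) for c,m in views]
    def cost(q):
        p=np.array(p0)+np.array(q)*[.01,.01,.1]; t=0
        for c,m in big:
            s=sil(c,M,p,z)>0; t+=1-(s&m).sum()/(s|m).sum()
        return t
    o=minimize(cost,[0,0,0],method='Nelder-Mead',options=dict(initial_simplex=[[0,0,0],[1.5,0,0],[0,1.5,0],[0,0,1.]],xatol=.01,fatol=1e-4))
    return np.array(p0)+o.x*[.01,.01,.1],o.fun
E
python3 - <<'E'
from fit import *
C={n:r.capture(n) for n in('scene','top')}
def pick(l,n,u,v):
    return min(r.trace(l,n),key=lambda t:np.hypot((t['extent'][0]+t['extent'][2])/2-u,(t['extent'][1]+t['extent'][3])/2-v))['pixels']
mc={'top':pick('cover_grip','top',245,314),'scene':pick('cover_grip','scene',218,277)}
mn={'top':pick('clamp_nest','top',365,290),'scene':pick('clamp_nest','scene',322,312)}
c=C['top']
pc=atz(c,[[245,314]],.013)[0]; pn=atz(c,[[333,295]],.03)[0]; print(pc,pn)
R={}
for nm,m,M,p0 in (('cov',mc,COV,[pc[0],pc[1],np.pi/2]),('fix',mn,FIX,[pn[0],pn[1],0])):
    for vs in (['top'],['scene'],['top','scene']):
        p,f=fit([(C[v],m[v]) for v in vs],M,p0); print(nm,vs,p.round(4),np.degrees(p[2]).round(2),round(f,3)); 
    R[nm]=p
np.save('R.npy',[R['cov'],R['fix']])
out=[]
for v,(x,y,w,h) in (('top',(205,235,230,115)),('scene',(180,220,230,160))):
    im=cv2.resize(C[v]['frame'][y:y+h,x:x+w,::-1],None,fx=3.4,fy=3.4,interpolation=cv2.INTER_CUBIC)
    def dr(P,col):
        for a,b in zip(P,np.roll(P,-1,0)):
            q=((proj(C[v],[a,b])-[x,y]+.5)*3.4).astype(int); cv2.line(im,tuple(map(int,q[0])),tuple(map(int,q[1])),col,1)
    def rect(x0,x1,y0,y1,z): return np.array([[x0,y0,z],[x1,y0,z],[x1,y1,z],[x0,y1,z]])*1e-3
    dr(put(rect(-69,69,-39,39,13),R['cov']),(0,0,255)); dr(put(rect(-7,7,-30,30,45),R['cov']),(0,255,255))
    f=R['fix']; dr(put(rect(-106,106,-216,48,12),f),(0,0,255)); dr(put(rect(-62,62,-32,32,42),f),(0,255,255))
    dr(put(rect(60,70,-183,-127,147),f),(0,255,0)); dr(put(rect(-96,-74,-164,-156,79),f),(255,0,255))
    cv2.imwrite(f'pics/ov_{v}.png',im)
E
```

```text
[0.45338422 0.05182799 0.013     ] [ 0.50878872 -0.17260082  0.03      ]
cov ['top'] [0.4524 0.0515 1.5702] 89.97 0.03
cov ['scene'] [0.4527 0.0524 1.5451] 88.53 0.094
cov ['top', 'scene'] [0.4527 0.0516 1.5646] 89.64 0.124
fix ['top'] [ 0.5107 -0.1732  0.1063] 6.09 0.129
fix ['scene'] [ 0.5109 -0.1732  0.106 ] 6.07 0.159
fix ['top', 'scene'] [ 0.5105 -0.1737  0.1043] 5.98 0.289
```

View pics/ov_top.png

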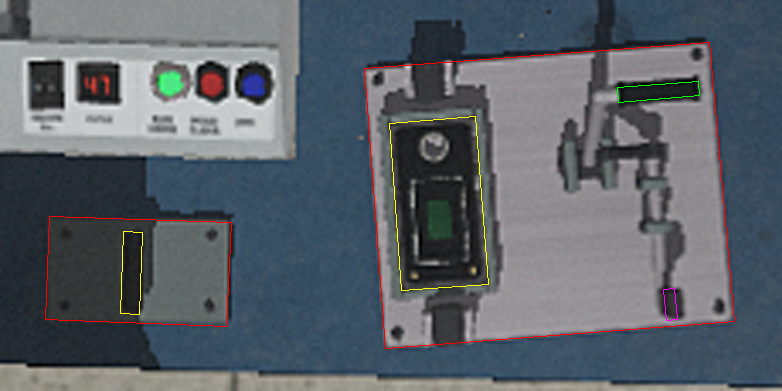

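View pics/ov_scene.png

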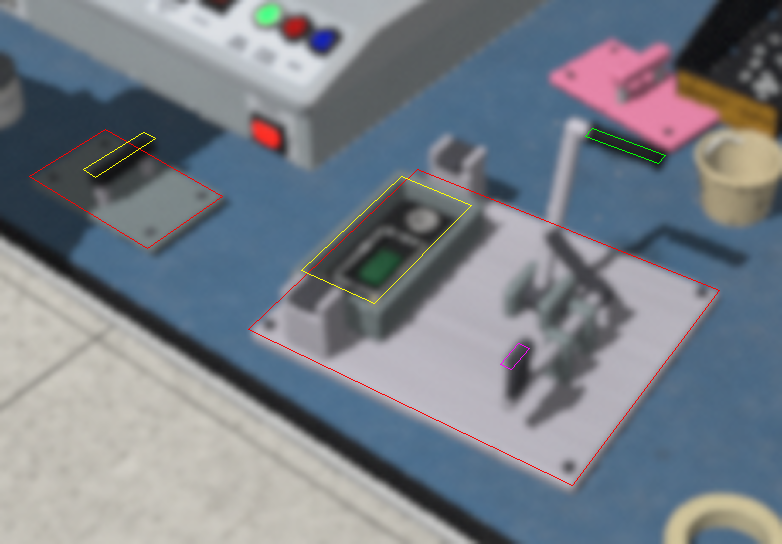

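The overlays match: base plate, well, lever grip and catch all land on their pixels in the top view. The poses are cover (0.4525, 0.0516) at yaw 90°, and fixture (0.5105, -0.1735) at yaw 6°. Moving over the cover now.

Request:
drive_tool([
  {"tx": 0.35,"ty": -0.77,"tz": 0,"turn": 0.17,"hand": 0},
  {"tx": 0.35,"ty": -0.77,"tz": 0,"turn": 0.17,"hand": 0},
  {"tx": 0.35,"ty": -0.77,"tz": 0,"turn": 0.17,"hand": 0},
  {"tx": 0.35,"ty": -0.77,"tz": 0,"turn": 0.17,"hand": 0},
  {"tx": 0.35,"ty": -0.77,"tz": 0,"turn": 0.17,"hand": 0},
  {"tx": 0.35,"ty": -0.77,"tz": 0,"turn": 0.17,"hand": 0},
  {"tx": 0.35,"ty": -0.77,"tz": 0,"turn": 0.17,"hand": 0},
  {"tx": 0.35,"ty": -0.77,"tz": 0,"turn": 0.17,"hand": 0},
  {"tx": 0.35,"ty": -0.77,"tz": 0,"turn": 0.17,"hand": 0},
  {"tx": 0.35,"ty": -0.77,"tz": 0,"turn": 0.17,"hand": 0},
], grip_force=25)

```text
time_s: 2.0
tcp_pos: [0.3852, 0.1941, 0.2271]
eef_rot: [-179.9, -0.1, 0.1]
contact_force: [1.0, 0.8, 0.3]
gripper_width: 0.0876
gripper_force: 0.0
```

Request:
drive_tool([
  {"tx": 0.1075,"ty": -0.229,"tz": -0.18},
  {"tx": 0.1075,"ty": -0.229,"tz": -0.18},
  {"tx": 0.1075,"ty": -0.229,"tz": -0.18},
  {"tx": 0.1075,"ty": -0.229,"tz": -0.18},
  {"tx": 0.1075,"ty": -0.229,"tz": -0.18},
  {"tx": 0.1075,"ty": -0.229,"tz": -0.18},
  {"tx": 0.1075,"ty": -0.229,"tz": -0.18},
])

```text
invalid input
```

```bash
python3 -c "
from h import *
s=r.get_state();print(s['tcp_pos'],s['eef_rot'],s['joints'])"
```

```text
[0.38524434 0.19411432 0.22711913] [-1.79934444e+02 -5.76549164e-02  5.63873246e-02] [ 5.31475302e+01 -3.34990510e+00 -2.81195379e+01  7.41844364e-03
 -6.51433251e+01  3.69057768e+01]
```

Request:
drive_tool([
  {"tx": 0.1075,"ty": -0.229,"tz": -0.18,"turn": 0,"hand": 0},
  {"tx": 0.1075,"ty": -0.229,"tz": -0.18,"turn": 0,"hand": 0},
  {"tx": 0.1075,"ty": -0.229,"tz": -0.18,"turn": 0,"hand": 0},
  {"tx": 0.1075,"ty": -0.229,"tz": -0.18,"turn": 0,"hand": 0},
  {"tx": 0.1075,"ty": -0.229,"tz": -0.18,"turn": 0,"hand": 0},
  {"tx": 0.1075,"ty": -0.229,"tz": -0.18,"turn": 0,"hand": 0},
  {"tx": 0.1075,"ty": -0.229,"tz": -0.18,"turn": 0,"hand": 0},
])

```text
time_s: 2.7
tcp_pos: [0.4499, 0.0592, 0.1193]
eef_rot: [-180.0, -0.1, 0.0]
contact_force: [-0.2, 0.1, 0.8]
gripper_width: 0.0877
gripper_force: 0.0
```

Request:
drive_tool([
  {"tx": 0.004,"ty": -0.0125,"tz": -0.08,"turn": 0,"hand": 0},
  {"tx": 0.004,"ty": -0.0125,"tz": -0.08,"turn": 0,"hand": 0},
  {"tx": 0.004,"ty": -0.0125,"tz": -0.08,"turn": 0,"hand": 0},
  {"tx": 0.004,"ty": -0.0125,"tz": -0.08,"turn": 0,"hand": 0},
])

```text
time_s: 3.1
tcp_pos: [0.4529, 0.0522, 0.0723]
eef_rot: [-179.9, -0.1, 0.1]
contact_force: [-0.4, 0.2, -0.3]
gripper_width: 0.0879
gripper_force: 0.0
```

```bash
python3 - <<'E'
from h import *
c=r.capture('top'); s=r.get_state(); print(s['tcp_pos'],s['qd'].round(2))
print(r.trace('cover_grip','top')[:3] and [(t['score'],t['extent']) for t in r.trace('cover_grip','top')])
a=cv2.resize(c['frame'][250:370,180:330,::-1],None,fx=2.6,fy=2.6,interpolation=cv2.INTER_CUBIC)
c=r.capture('scene'); b=cv2.resize(c['frame'][190:310,150:300,::-1],None,fx=2.6,fy=2.6,interpolation=cv2.INTER_CUBIC)
cv2.imwrite('pics/g.png',np.hstack([a,b]))
E
```

```text
[0.45291762 0.05217147 0.07238094] [-0.18 -0.06 -0.3  -0.19  0.39  0.1 ]
[(0.85, [316.6, 165.5, 374.0, 199.9]), (0.66, [233.0, 299.4, 270.5, 326.6]), (0.53, [163.8, 299.0, 182.1, 317.0]), (0.23, [311.7, 245.7, 421.5, 336.2])]
```

View pics/g.png

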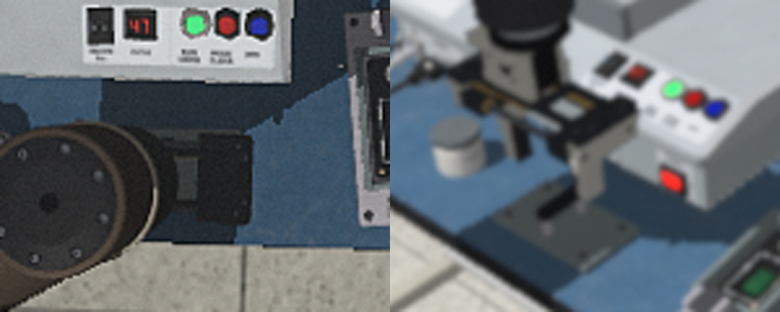

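The fingers straddle the bar, seen at about (560,205) in the right half of the crop. I'll descend and grip.

Request:
drive_tool([
  {"tx": 0,"ty": 0,"tz": -0.05,"turn": 0,"hand": 0},
  {"tx": 0,"ty": 0,"tz": -0.086,"turn": 0,"hand": 0},
  {"tx": 0,"ty": 0,"tz": -0.086,"turn": 0,"hand": 0},
  {"tx": 0,"ty": 0,"tz": -0.086,"turn": 0,"hand": 0},
  {"tx": 0,"ty": 0,"tz": -0.086,"turn": 0,"hand": 1},
  {"tx": 0,"ty": 0,"tz": -0.086,"turn": 0,"hand": 1},
  {"tx": 0,"ty": 0,"tz": -0.086,"turn": 0,"hand": 1},
  {"tx": 0,"ty": 0,"tz": -0.086,"turn": 0,"hand": 1},
  {"tx": 0,"ty": 0,"tz": -0.086,"turn": 0,"hand": 1},
  {"tx": 0,"ty": 0,"tz": -0.086,"turn": 0,"hand": 1},
])

```text
time_s: 4.3
tcp_pos: [0.4518, 0.051, 0.0191]
eef_rot: [-180.0, -0.0, 0.0]
contact_force: [-0.5, -0.7, 0.5]
gripper_width: 0.0451
gripper_force: 0.0
```

Request:
drive_tool([
  {"tx": 0,"ty": 0,"tz": 0,"turn": 0,"hand": 1},
  {"tx": 0,"ty": 0,"tz": 0,"turn": 0,"hand": 1},
  {"tx": 0,"ty": 0,"tz": 0,"turn": 0,"hand": 1},
  {"tx": 0,"ty": 0,"tz": 0,"turn": 0,"hand": 1},
  {"tx": 0,"ty": 0,"tz": 0,"turn": 0,"hand": 1},
  {"tx": 0,"ty": 0,"tz": 0,"turn": 0,"hand": 1},
  {"tx": 0,"ty": 0,"tz": 0,"turn": 0,"hand": 1},
  {"tx": 0,"ty": 0,"tz": 0,"turn": 0,"hand": 1},
])

```text
time_s: 5.1
tcp_pos: [0.4517, 0.051, 0.0189]
eef_rot: [180.0, 0.0, 0.0]
contact_force: [-0.7, -0.7, 0.1]
gripper_width: 0.0138
gripper_force: 24.9
```

Request:
drive_tool([
  {"tx": 0,"ty": 0,"tz": 0.08,"turn": 0,"hand": 1},
  {"tx": 0,"ty": 0,"tz": 0.16,"turn": 0,"hand": 1},
  {"tx": 0,"ty": 0,"tz": 0.24,"turn": 0,"hand": 1},
  {"tx": 0,"ty": 0,"tz": 0.3,"turn": 0,"hand": 1},
  {"tx": 0,"ty": 0,"tz": 0.3,"turn": 0,"hand": 1},
  {"tx": 0,"ty": -0.08,"tz": 0.3,"turn": -0.09,"hand": 1},
  {"tx": 0,"ty": -0.16,"tz": 0.3,"turn": -0.18,"hand": 1},
  {"tx": 0,"ty": -0.22,"tz": 0.3,"turn": -0.27,"hand": 1},
  {"tx": 0.03,"ty": -0.27,"tz": 0.3,"turn": -0.36,"hand": 1},
  {"tx": 0.06,"ty": -0.32,"tz": 0.3,"turn": -0.45,"hand": 1},
])

```text
time_s: 6.1
tcp_pos: [0.487, -0.1424, 0.1978]
eef_rot: [180.0, 0.1, -40.8]
contact_force: [1.6, 0.1, -3.7]
gripper_width: 0.0139
gripper_force: 25.0
```

Request:
drive_tool([
  {"tx": 0.03,"ty": -0.05,"tz": 0,"turn": -0.09,"hand": 1},
  {"tx": 0.04,"ty": -0.05,"tz": 0,"turn": -0.18,"hand": 1},
  {"tx": 0.04,"ty": -0.05,"tz": 0,"turn": -0.27,"hand": 1},
  {"tx": 0.04,"ty": -0.05,"tz": 0,"turn": -0.36,"hand": 1},
  {"tx": 0.04,"ty": -0.05,"tz": 0,"turn": -0.45,"hand": 1},
  {"tx": 0.04,"ty": -0.05,"tz": 0,"turn": -0.483,"hand": 1},
  {"tx": 0.04,"ty": -0.05,"tz": 0,"turn": -0.483,"hand": 1},
  {"tx": 0.04,"ty": -0.05,"tz": 0,"turn": -0.483,"hand": 1},
])

```text
time_s: 6.9
tcp_pos: [0.5112, -0.1709, 0.1979]
eef_rot: [179.9, 0.0, -83.9]
contact_force: [0.0, 0.1, -3.3]
gripper_width: 0.0135
gripper_force: 25.0
```

Request:
drive_tool([
  {"tx": -0.001,"ty": -0.0035,"tz": -0.08,"turn": 0,"hand": 1},
  {"tx": -0.001,"ty": -0.0035,"tz": -0.15,"turn": 0,"hand": 1},
  {"tx": -0.001,"ty": -0.0035,"tz": -0.15,"turn": 0,"hand": 1},
  {"tx": -0.001,"ty": -0.0035,"tz": -0.15,"turn": 0,"hand": 1},
  {"tx": -0.001,"ty": -0.0035,"tz": -0.15,"turn": 0,"hand": 1},
])

```text
time_s: 7.4
tcp_pos: [0.5129, -0.1733, 0.1112]
eef_rot: [-179.8, -0.1, -83.9]
contact_force: [0.5, -0.6, -3.8]
gripper_width: 0.014
gripper_force: 25.0
```

```bash
python3 - <<'E'
from fit import *
R=np.load('R.npy'); s=r.get_state(); t=s['tcp_pos']; print(t,s['eef_rot'],s['contact_force'])
c=r.capture('scene')
z=t[2]+.019-.038
x,y,w,h=220,170,190,175; k=4.2; k=3.4
im=cv2.resize(c['frame'][y:y+h,x:x+w,::-1],None,fx=k,fy=k,interpolation=cv2.INTER_CUBIC)
def dr(P,col):
    for a,b in zip(P,np.roll(P,-1,0)):
        q=((proj(c,[a,b])-[x,y]+.5)*k).astype(int); cv2.line(im,tuple(map(int,q[0])),tuple(map(int,q[1])),col,1)
def rect(x0,x1,y0,y1,z): return np.array([[x0,y0,z],[x1,y0,z],[x1,y1,z],[x0,y1,z]])*1e-3
p=[t[0],t[1]-.0008,np.radians(6)]
dr(put(rect(-69,69,-39,39,13),p,z),(0,0,255)); dr(put(rect(-69,69,-39,39,5),p,z),(0,0,255))
f=R[1]; dr(put(rect(-106,106,-216,48,12),f),(0,255,0)); dr(put(rect(-62,62,-32,32,42),f),(0,255,255)); dr(put(rect(-69,69,-39,39,42),f),(0,255,255))
cv2.imwrite('pics/p.png',im)
for q in r.trace('cover_grip','scene')[:2]: print(q['score'],q['extent'],fit([(c,q['pixels'])],COV,p,z))
E
```

```text
[ 0.51293888 -0.17328116  0.11118685] [-1.79824185e+02 -5.65814627e-02 -8.38895998e+01] [ 0.49727049 -0.64152305 -3.77241452]
0.67 [263.9, 252.0, 326.0, 293.5] (array([ 0.51083517, -0.17657596,  0.12808589]), np.float64(0.2551869075299589))
0.65 [343.2, 233.4, 392.4, 265.4] (array([ 0.51293888, -0.17408116,  0.10471976]), np.float64(1.0))
```

View pics/p.png

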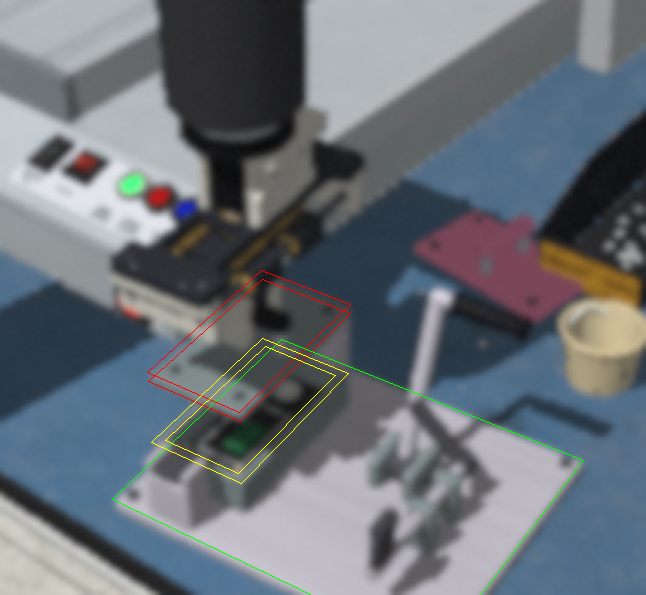

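The cover hangs level over the well: its right corner at (350,306) and front corner at (240,410) match the prediction. I'll go lower and let it settle.

Request:
drive_tool([
  {"tx": 0,"ty": 0,"tz": -0.05,"turn": 0,"hand": 1},
  {"tx": 0,"ty": 0,"tz": -0.05,"turn": 0,"hand": 1},
  {"tx": 0,"ty": 0,"tz": -0.05,"turn": 0,"hand": 1},
  {"tx": 0,"ty": 0,"tz": -0.05,"turn": 0,"hand": 1},
])

```text
time_s: 7.9
tcp_pos: [0.5122, -0.1732, 0.0805]
eef_rot: [-179.9, -0.0, -83.9]
contact_force: [-0.3, -0.3, -2.5]
gripper_width: 0.0138
gripper_force: 25.0
```

Request:
drive_tool([
  {"tx": -0.002,"ty": 0,"tz": -0.015,"turn": 0,"hand": 1},
  {"tx": -0.002,"ty": 0,"tz": -0.025,"turn": 0,"hand": 1},
  {"tx": -0.002,"ty": 0,"tz": -0.03,"turn": 0,"hand": 1},
  {"tx": -0.002,"ty": 0,"tz": -0.033,"turn": 0,"hand": 1},
  {"tx": -0.002,"ty": 0,"tz": -0.036,"turn": 0,"hand": 1},
  {"tx": -0.002,"ty": 0,"tz": -0.036,"turn": 0,"hand": 1},
])

```text
time_s: 8.5
tcp_pos: [0.5099, -0.1731, 0.0571]
eef_rot: [180.0, 0.0, -84.0]
contact_force: [-0.6, -0.4, -3.4]
gripper_width: 0.0138
gripper_force: 25.0
```

Request:
drive_tool([
  {"tx": 0,"ty": 0,"tz": -0.001,"turn": 0,"hand": 1},
  {"tx": 0,"ty": 0,"tz": -0.002,"turn": 0,"hand": 1},
  {"tx": 0,"ty": 0,"tz": -0.003,"turn": 0,"hand": 1},
  {"tx": 0,"ty": 0,"tz": -0.003,"turn": 0,"hand": 1},
  {"tx": 0,"ty": 0,"tz": -0.003,"turn": 0,"hand": 1},
])

```text
time_s: 9.0
tcp_pos: [0.5102, -0.1734, 0.0562]
eef_rot: [-180.0, -0.0, -83.9]
contact_force: [-2.8, -3.4, 5.3]
gripper_width: 0.0139
gripper_force: 25.0
```

Request:
drive_tool([
  {"tx": 0,"ty": 0,"tz": 0,"turn": 0,"hand": 0},
  {"tx": 0,"ty": 0,"tz": 0,"turn": 0,"hand": 0},
  {"tx": 0,"ty": 0,"tz": 0,"turn": 0,"hand": 0},
  {"tx": 0,"ty": 0,"tz": 0,"turn": 0,"hand": 0},
  {"tx": 0,"ty": 0,"tz": 0,"turn": 0,"hand": 0},
  {"tx": 0,"ty": 0,"tz": 0,"turn": 0,"hand": 0},
  {"tx": 0,"ty": 0,"tz": 0,"turn": 0,"hand": 0},
  {"tx": 0,"ty": 0,"tz": 0,"turn": 0,"hand": 0},
])

```text
time_s: 9.8
tcp_pos: [0.51, -0.1731, 0.0556]
eef_rot: [-180.0, -0.0, -84.0]
contact_force: [-0.2, -0.9, -0.6]
gripper_width: 0.0722
gripper_force: 0.0
```

The cover is seated at bar height 75 mm and released. I'll rise, check the seat, and go to the inner side of the catch tab with the fingers shut.

Request:
drive_tool([
  {"tx": 0,"ty": 0,"tz": 0.03,"turn": 0,"hand": 0},
  {"tx": 0,"ty": 0,"tz": 0.09,"turn": 0,"hand": 0},
  {"tx": 0,"ty": 0,"tz": 0.16,"turn": 0,"hand": 0},
  {"tx": 0,"ty": 0,"tz": 0.16,"turn": 0,"hand": 0},
  {"tx": -0.117,"ty": -0.24,"tz": 0.16,"turn": 0,"hand": 1},
  {"tx": -0.117,"ty": -0.24,"tz": 0.16,"turn": 0,"hand": 1},
  {"tx": -0.117,"ty": -0.24,"tz": 0.16,"turn": 0,"hand": 1},
  {"tx": -0.117,"ty": -0.24,"tz": 0.16,"turn": 0,"hand": 1},
  {"tx": -0.117,"ty": -0.24,"tz": 0.16,"turn": 0,"hand": 1},
  {"tx": -0.117,"ty": -0.24,"tz": 0.16,"turn": 0,"hand": 1},
])

```text
time_s: 10.8
tcp_pos: [0.4399, -0.3169, 0.1515]
eef_rot: [-180.0, 0.0, -84.0]
contact_force: [0.6, -0.1, 0.0]
gripper_width: 0.0453
gripper_force: 0.0
```

Request:
drive_tool([
  {"tx": 0,"ty": 0,"tz": 0,"turn": 0,"hand": 1},
  {"tx": 0,"ty": 0,"tz": 0,"turn": 0,"hand": 1},
  {"tx": 0,"ty": 0,"tz": 0,"turn": 0,"hand": 1},
  {"tx": 0,"ty": 0,"tz": 0,"turn": 0,"hand": 1},
  {"tx": 0,"ty": 0,"tz": 0,"turn": 0,"hand": 1},
  {"tx": 0,"ty": 0,"tz": 0,"turn": 0,"hand": 1},
  {"tx": 0,"ty": 0,"tz": 0,"turn": 0,"hand": 1},
  {"tx": 0,"ty": 0,"tz": 0,"turn": 0,"hand": 1},
])

```text
time_s: 11.6
tcp_pos: [0.4397, -0.3171, 0.1516]
eef_rot: [180.0, 0.0, -84.0]
contact_force: [0.3, -0.2, -0.0]
gripper_width: 0.0004
gripper_force: 0.0
```

```bash
python3 - <<'E'
from fit import *
R=np.load('R.npy'); s=r.get_state(); print(s['tcp_pos'],s['eef_rot'],s['gripper_width'])
ims=[]
for n,(x,y,w,h),k in(('top',(290,230,150,120),2.6),('scene',(240,210,150,170),2.6)):
    c=r.capture(n); im=cv2.resize(c['frame'][y:y+h,x:x+w,::-1],None,fx=k,fy=k,interpolation=cv2.INTER_CUBIC)
    P=put(np.array([[-69,-39,50],[69,-39,50],[69,39,50],[-69,39,50]])*1e-3,R[1])
    q=((proj(c,P)-[x,y]+.5)*k).astype(np.int32); cv2.polylines(im,[q],True,(0,0,255),1); ims.append(im)
    for t in r.trace('cover_grip',n)[:3]: print(n,t['score'],t['extent'])
H=max(i.shape[0] for i in ims)
cv2.imwrite('pics/s.png',np.hstack([cv2.copyMakeBorder(i,0,H-i.shape[0],0,0,0) for i in ims]))
E
```

```text
[ 0.43974932 -0.3171066   0.151562  ] [ 1.79999946e+02  2.93064817e-04 -8.39608735e+01] 0.0004043349996131972
top 0.73 [316.4, 266.4, 347.0, 283.5]
top 0.66 [313.7, 162.9, 372.1, 198.8]
top 0.24 [159.6, 298.8, 186.7, 320.2]
scene 0.85 [265.2, 287.7, 304.7, 312.7]
scene 0.85 [357.3, 231.2, 391.3, 263.2]
```

View pics/s.png

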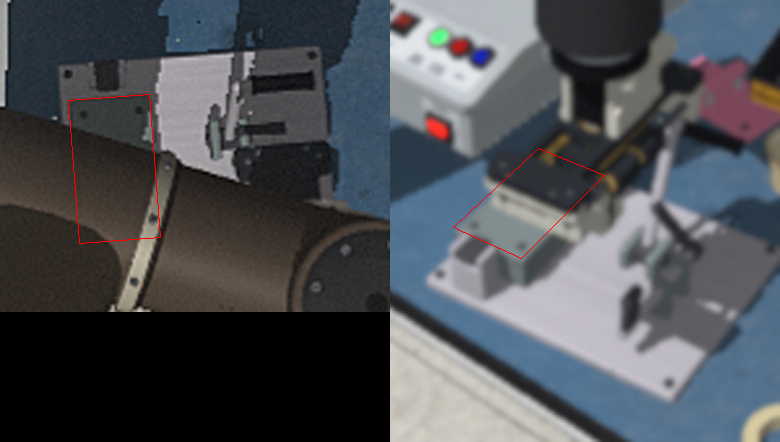

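The seated cover's plate corners fit the red outline in both views, near (470,230) and (520,257) in the scene half, and the catch tab is upright at (630,310). I'll descend beside the tab.

Request:
drive_tool([
  {"tx": 0,"ty": 0,"tz": -0.06,"turn": 0,"hand": 1},
  {"tx": 0,"ty": 0,"tz": -0.1,"turn": 0,"hand": 1},
  {"tx": 0,"ty": 0,"tz": -0.12,"turn": 0,"hand": 1},
  {"tx": 0,"ty": 0,"tz": -0.13,"turn": 0,"hand": 1},
  {"tx": 0,"ty": 0,"tz": -0.14,"turn": 0,"hand": 1},
  {"tx": 0,"ty": 0,"tz": -0.15,"turn": 0,"hand": 1},
  {"tx": 0,"ty": 0,"tz": -0.152,"turn": 0,"hand": 1},
  {"tx": 0,"ty": 0,"tz": -0.152,"turn": 0,"hand": 1},
])

```text
time_s: 12.6
tcp_pos: [0.44, -0.3172, 0.0606]
eef_rot: [-180.0, -0.0, -84.0]
contact_force: [-1.0, -0.3, 0.6]
gripper_width: 0.0005
gripper_force: 0.0
```

Request:
drive_tool([
  {"tx": 0.001,"ty": -0.01,"tz": 0,"turn": 0,"hand": 1},
  {"tx": 0.002,"ty": -0.02,"tz": 0,"turn": 0,"hand": 1},
  {"tx": 0.003,"ty": -0.03,"tz": 0,"turn": 0,"hand": 1},
  {"tx": 0.004,"ty": -0.04,"tz": 0,"turn": 0,"hand": 1},
  {"tx": 0.005,"ty": -0.05,"tz": 0,"turn": 0,"hand": 1},
])

```text
time_s: 13.1
tcp_pos: [0.4424, -0.3473, 0.0602]
eef_rot: [180.0, 0.0, -84.0]
contact_force: [-0.5, 3.2, 1.5]
gripper_width: 0.0004
gripper_force: 1.4
```

Light contact as expected. I'll keep pushing.

Request:
drive_tool([
  {"tx": 0.001,"ty": -0.01,"tz": 0,"turn": 0,"hand": 1},
  {"tx": 0.002,"ty": -0.02,"tz": 0,"turn": 0,"hand": 1},
  {"tx": 0.003,"ty": -0.03,"tz": 0,"turn": 0,"hand": 1},
  {"tx": 0.004,"ty": -0.04,"tz": 0,"turn": 0,"hand": 1},
  {"tx": 0.005,"ty": -0.045,"tz": 0,"turn": 0,"hand": 1},
  {"tx": 0.005,"ty": -0.05,"tz": 0,"turn": 0,"hand": 1},
  {"tx": 0.005,"ty": -0.05,"tz": 0,"turn": 0,"hand": 1},
])

```text
time_s: 13.8
tcp_pos: [0.4463, -0.3779, 0.061]
eef_rot: [-179.9, -0.1, -83.9]
contact_force: [-0.3, 2.7, 4.4]
gripper_width: 0.0004
gripper_force: 2.6
```

Request:
drive_tool([
  {"tx": 0,"ty": 0,"tz": 0,"turn": 0,"hand": 1},
  {"tx": 0,"ty": 0,"tz": -0.004,"turn": 0,"hand": 1},
  {"tx": 0,"ty": 0,"tz": -0.008,"turn": 0,"hand": 1},
  {"tx": 0,"ty": 0,"tz": -0.008,"turn": 0,"hand": 1},
])

```text
time_s: 14.2
tcp_pos: [0.4465, -0.3784, 0.0593]
eef_rot: [-179.9, -0.2, -83.9]
contact_force: [-7.9, 7.9, 30.8]
gripper_width: 0.0004
gripper_force: 15.9
```

It's firm at the stop (30 N down, no more motion). I'll back up and go above the lever grip with the fingers open.

Request:
drive_tool([
  {"tx": 0,"ty": 0,"tz": 0.06,"turn": 0,"hand": 1},
  {"tx": 0,"ty": 0,"tz": 0.13,"turn": 0,"hand": 1},
  {"tx": 0,"ty": 0,"tz": 0.2,"turn": 0,"hand": 0},
  {"tx": 0,"ty": 0,"tz": 0.27,"turn": 0,"hand": 0},
  {"tx": 0,"ty": 0,"tz": 0.27,"turn": 0,"hand": 0},
  {"tx": 0.08,"ty": 0.032,"tz": 0.27,"turn": 0,"hand": 0},
  {"tx": 0.16,"ty": 0.064,"tz": 0.27,"turn": 0,"hand": 0},
  {"tx": 0.241,"ty": 0.096,"tz": 0.27,"turn": 0,"hand": 0},
  {"tx": 0.241,"ty": 0.096,"tz": 0.27,"turn": 0,"hand": 0},
  {"tx": 0.241,"ty": 0.096,"tz": 0.27,"turn": 0,"hand": 0},
])

```text
time_s: 15.2
tcp_pos: [0.5915, -0.319, 0.2162]
eef_rot: [179.9, 0.0, -83.9]
contact_force: [-0.6, -0.4, 0.0]
gripper_width: 0.0585
gripper_force: 0.0
```

```bash
python3 - <<'E'
from fit import *
R=np.load('R.npy'); s=r.get_state(); print(s['tcp_pos'],s['eef_rot'],s['gripper_width'],s['contact_force'])
c=r.capture('scene'); x,y,w,h=240,180,200,200; k=3
im=cv2.resize(c['frame'][y:y+h,x:x+w,::-1],None,fx=k,fy=k,interpolation=cv2.INTER_CUBIC)
for th,col in((0,(255,0,255)),(.8,(0,255,255)),(1.3,(0,255,0))):
    P=np.array([[xx,-160-l*np.sin(th),45+l*np.cos(th)] for xx,l in((-96,0),(-74,0),(-74,44),(-96,44))])*1e-3
    q=((proj(c,put(P,R[1]))-[x,y]+.5)*k).astype(np.int32); cv2.polylines(im,[q],True,col,1)
P=put(np.array([[65,-183,147],[65,-127,147]])*1e-3,R[1]); q=((proj(c,P)-[x,y]+.5)*k).astype(np.int32); cv2.polylines(im,[q],False,(0,0,255),1)
cv2.imwrite('pics/c.png',im)
E
```

```text
[ 0.59150356 -0.31902603  0.21619831] [ 1.79920760e+02  8.85013359e-03 -8.38598389e+01] 0.05850946198610467 [-0.63546975 -0.35319427  0.03152878]
```

View pics/c.png

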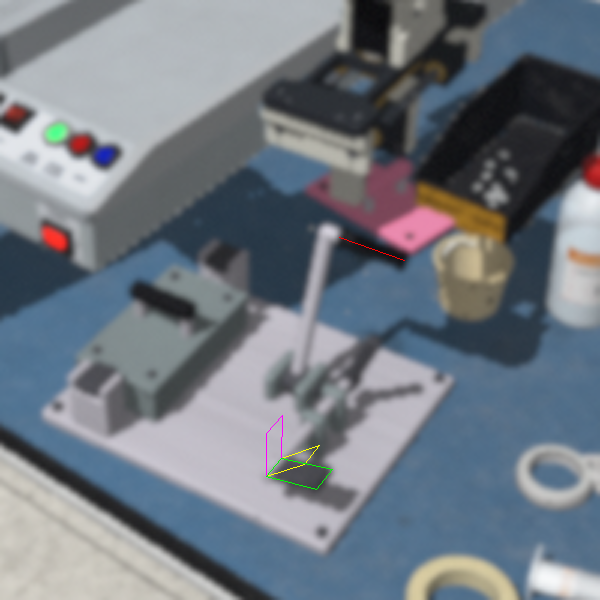

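The tab lies on the green (1.3 rad) outline at about (300,475), the cover sits flat, and the lever grip is at (370,245), still at rest. I'll descend on the grip and close.

Request:
drive_tool([
  {"tx": 0,"ty": -0.003,"tz": 0,"turn": 0,"hand": 0},
  {"tx": 0,"ty": -0.003,"tz": 0,"turn": 0,"hand": 0},
  {"tx": 0,"ty": -0.003,"tz": 0,"turn": 0,"hand": 0},
  {"tx": 0,"ty": -0.003,"tz": 0,"turn": 0,"hand": 0},
  {"tx": 0,"ty": -0.003,"tz": -0.06,"turn": 0,"hand": 0},
  {"tx": 0,"ty": -0.003,"tz": -0.11,"turn": 0,"hand": 0},
  {"tx": 0,"ty": -0.003,"tz": -0.145,"turn": 0,"hand": 0},
  {"tx": 0,"ty": -0.003,"tz": -0.145,"turn": 0,"hand": 0},
  {"tx": 0,"ty": -0.003,"tz": -0.145,"turn": 0,"hand": 0},
])

```text
time_s: 16.15
tcp_pos: [0.5905, -0.3216, 0.1312]
eef_rot: [180.0, -0.0, -83.9]
contact_force: [-0.7, -0.0, 0.8]
gripper_width: 0.0876
gripper_force: 0.0
```

Request:
drive_tool([
  {"tx": 0,"ty": 0,"tz": 0,"turn": 0,"hand": 1},
  {"tx": 0,"ty": 0,"tz": 0,"turn": 0,"hand": 1},
  {"tx": 0,"ty": 0,"tz": 0,"turn": 0,"hand": 1},
  {"tx": 0,"ty": 0,"tz": 0,"turn": 0,"hand": 1},
  {"tx": 0,"ty": 0,"tz": 0,"turn": 0,"hand": 1},
  {"tx": 0,"ty": 0,"tz": 0,"turn": 0,"hand": 1},
  {"tx": 0,"ty": 0,"tz": 0,"turn": 0,"hand": 1},
  {"tx": 0,"ty": 0,"tz": 0,"turn": 0,"hand": 1},
  {"tx": 0,"ty": 0,"tz": 0,"turn": 0,"hand": 1},
  {"tx": 0,"ty": 0,"tz": 0,"turn": 0,"hand": 1},
])

```text
time_s: 17.15
tcp_pos: [0.5914, -0.3213, 0.1309]
eef_rot: [-179.9, -0.0, -83.9]
contact_force: [2.1, 2.0, -2.4]
gripper_width: 0.0142
gripper_force: 25.0
```

Request:
drive_tool([
  {"tx": 0,"ty": 0,"tz": 0,"turn": 0,"hand": 1},
  {"tx": 0,"ty": 0,"tz": 0,"turn": 0,"hand": 1},
  {"tx": 0,"ty": 0,"tz": 0,"turn": 0,"hand": 1},
  {"tx": 0,"ty": 0,"tz": 0,"turn": 0,"hand": 1},
])

```text
time_s: 17.55
tcp_pos: [0.591, -0.3213, 0.1309]
eef_rot: [-179.9, -0.0, -83.9]
contact_force: [3.9, 1.1, 1.5]
gripper_width: 0.0142
gripper_force: 25.0
```

Request:
drive_tool([
  {"tx": -0.01,"ty": -0.001,"tz": 0.0035,"turn": 0,"hand": 1},
  {"tx": -0.0206,"ty": -0.0022,"tz": 0.0063,"turn": 0,"hand": 1},
  {"tx": -0.0312,"ty": -0.0033,"tz": 0.0087,"turn": 0,"hand": 1},
  {"tx": -0.0418,"ty": -0.0044,"tz": 0.0107,"turn": 0,"hand": 1},
  {"tx": -0.0525,"ty": -0.0055,"tz": 0.012,"turn": 0,"hand": 1},
  {"tx": -0.0632,"ty": -0.0066,"tz": 0.0128,"turn": 0,"hand": 1},
  {"tx": -0.074,"ty": -0.0078,"tz": 0.013,"turn": 0,"hand": 1},
  {"tx": -0.0847,"ty": -0.0089,"tz": 0.0128,"turn": 0,"hand": 1},
  {"tx": -0.0954,"ty": -0.01,"tz": 0.012,"turn": 0,"hand": 1},
  {"tx": -0.1061,"ty": -0.0111,"tz": 0.0107,"turn": 0,"hand": 1},
], grip_force=30)

```text
time_s: 18.55
tcp_pos: [0.5295, -0.328, 0.1391]
eef_rot: [-179.6, -0.1, -83.9]
contact_force: [8.0, 3.3, 4.7]
gripper_width: 0.0142
gripper_force: 30.0
```

Request:
drive_tool([
  {"tx": -0.0108,"ty": -0.0011,"tz": -0.002,"turn": 0,"hand": 1},
  {"tx": -0.0215,"ty": -0.0023,"tz": -0.0044,"turn": 0,"hand": 1},
  {"tx": -0.0318,"ty": -0.0034,"tz": -0.0075,"turn": 0,"hand": 1},
  {"tx": -0.037,"ty": -0.0039,"tz": -0.009,"turn": 0,"hand": 1},
  {"tx": -0.0418,"ty": -0.0044,"tz": -0.0107,"turn": 0,"hand": 1},
  {"tx": -0.0418,"ty": -0.0044,"tz": -0.0107,"turn": 0,"hand": 1},
  {"tx": -0.0418,"ty": -0.0044,"tz": -0.0107,"turn": 0,"hand": 1},
])

```text
time_s: 19.25
tcp_pos: [0.5044, -0.3308, 0.1324]
eef_rot: [-179.7, -0.1, -83.9]
contact_force: [7.3, 4.3, 6.4]
gripper_width: 0.0139
gripper_force: 30.0
```

Request:
drive_tool([
  {"tx": -0.003,"ty": -0.0003,"tz": -0.001,"turn": 0,"hand": 1},
  {"tx": -0.006,"ty": -0.0006,"tz": -0.002,"turn": 0,"hand": 1},
  {"tx": -0.006,"ty": -0.0006,"tz": -0.002,"turn": 0,"hand": 1},
  {"tx": -0.006,"ty": -0.0006,"tz": -0.002,"turn": 0,"hand": 1},
  {"tx": -0.006,"ty": -0.0006,"tz": -0.002,"turn": 0,"hand": 1},
  {"tx": -0.006,"ty": -0.0006,"tz": -0.002,"turn": 0,"hand": 1},
])

```text
time_s: 19.85
tcp_pos: [0.5033, -0.331, 0.1321]
eef_rot: [-179.4, -0.2, -83.9]
contact_force: [12.8, 6.8, 8.5]
gripper_width: 0.0141
gripper_force: 30.0
```

```bash
python3 - <<'E'
from fit import *
R=np.load('R.npy'); s=r.get_state(); print(s['tcp_pos'],s['eef_rot'],s['gripper_width'],s['gripper_force'],s['contact_force'])
c=r.capture('scene'); x,y,w,h=240,180,200,200; k=3
im=cv2.resize(c['frame'][y:y+h,x:x+w,::-1],None,fx=k,fy=k,interpolation=cv2.INTER_CUBIC)
P=put(np.array([[-69,-39,50],[69,-39,50],[69,39,50],[-69,39,50]])*1e-3,R[1])
cv2.polylines(im,[((proj(c,P)-[x,y]+.5)*k).astype(np.int32)],True,(0,0,255),1)
P=put(np.array([[-24.6,-183,147],[-24.6,-127,147]])*1e-3,R[1]); cv2.polylines(im,[((proj(c,P)-[x,y]+.5)*k).astype(np.int32)],False,(0,255,0),1)
cv2.imwrite('pics/e.png',im)
E
```

```text
[ 0.50329894 -0.33099653  0.13209352] [-179.42538524   -0.186852    -83.86967444] 0.014088012947454551 30.003791749477386 [12.83974933  6.79013828  8.46642767]
```

View pics/e.png

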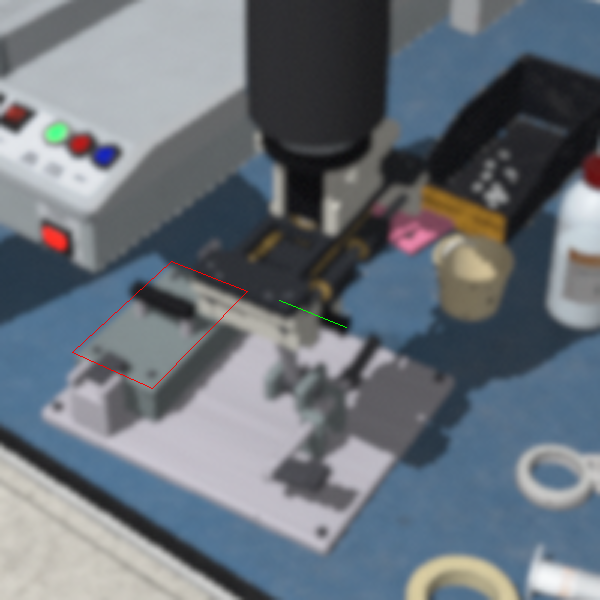

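The front dog now overlaps the cover's end at (105,370). The catch lies flat at (300,475), and the grip is held at its stop at about (330,320): the pull force rose to 13 N with no further motion. I'll hand it in.

```bash
python3 -c "
from plant import r
print(r.close_job())"
```

```text
the job is handed in; nothing more can be done
None
```

The job is handed in but its verdict was not shown: the cover is seated and clamped by the dogs, the catch is at its outward stop, the lever is held at its stop with a 30 N grip, and the arm never went near the jar or the tape roll.

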